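# Sort the big craft balls into their keyed pot

### The arm

A 6-joint arm with a two-finger parallel gripper is mounted at the origin on the work surface. World frame = base frame: x ahead of the robot, y to its left, z up, the work surface at z = 0. Lengths are in m, angles in rad, forces in N, time in s.
With the tool pointing down it reaches from about 0.425 to 0.95 m from the base axis. Payload 14.7 kg.
Tool frame: the origin (TCP) lies midway between the tips of the shut fingers; the grasp point (between the pads) lies 19 mm behind it; z points along the fingers, y is the line along which they close (so a half turn about z gives the same grasp; the last joint's range is limited). The gripper opens to 85 mm and grips with 20 to 120 N. Pads are 22 mm wide; open, the fingers measure 114 mm over their backs; the gripper's body (76 mm by 85 mm) begins 54 mm behind the grasp point. The pads swing forward as they close: fully open they stand 13 mm farther back than shut.
Start: joints at [1.111, 0.48, 1.596, -0, 1.065, -0.047], TCP at [0.261, 0.595, 0.231] pointing down, gripper open.
Joint ranges: [-2.75, 2.75], [-0.82, 2.05], [0.23, 2.67], [-1.56, 4.7], [0.09, 2.69], [-2.92, 2.92]. Speed limits (rad/s): [1.89, 1.89, 2.39, 3.01, 3.01, 3.01].

### API

Orientations are given as a unit quaternion [w, x, y, z].
In Python, from bench import status, vision, job gives the robot as it stands.
- The arm moves only by the tool move_arm, never from a script. Its argument "series" is text: rows parted by semicolons, each of 5 numbers parted by spaces: the opening in per cent of the stroke, from 0 (shut) to 100 (fully open), then the shift along the world's x, y, z as a fraction of full scale, then the turn about the world's z as a fraction of full scale. A call has 1 to 8 rows; each row is the pose to reach, as a shift and turn from the pose commanded when the call began; what a row does not reach only later rows make up. Full scale, the value 1, is 0.2 m for a shift and 45 degrees for a turn. A row lasts 1/12 s, in which the tool goes at most 41.7 mm and 7.16 degrees, less where a joint would pass 70% of its speed; a pose out of reach is approached as far as the arm can. A call with a number of a shift or a turn outside -1 to 1 is refused whole. A call with a gripper value outside its range is refused whole. The fingers move at their own pace and stop on an object; "squeeze" is the grip in N (left out, the last holds). Time passes only in rows, so rows that repeat a pose let the fingers close. It gives the time, the measured TCP pose, the force, the opening and the grip force at its end, in the units of the state.
- status.state(): the state, without advancing time (a new reading comes with each control period).
- vision.snapshot(name): name is "side" or "top"; returns (picture, depth): 480x640x3 uint8, blue, green, red; 480x640 float32, m along the optical axis (not along the pixel's ray), 0 where there is no reading.
- vision.camera_params(name): a dict with "fx", "fy", "cx", "cy" (pixels), "pose" (4x4, takes a point from camera to world coordinates). Camera axes: x right, y down, z forward; pixel columns grow to the right and rows downward; lengths in m; the calibration is good to about 2 mm. A picture is of the moment at which its call begins. camera_params takes no time and is no camera call.
- job.job_done(): hands the job in; it is judged then, once.
The state is a dict: "clock": time; "q": joint angles; "qd": joint speeds; "effort": joint torques, N m; "eef_pos": TCP position; "tcp_rot": TCP orientation; "ft_force": force on the tool from outside, world axes, zero at the start; "torque": the same for the moment, N m; "opening": finger opening in m; "gripper_force": force on a finger pad.
Only numpy, scipy, OpenCV 4.12 (cv2) and the standard library are available. Lean on these libraries where they do the work, as an engineer would, in place of code of your own. Each camera call takes 0.05 s, during which the arm holds its last target. There are 200 camera calls.

### The job

Use the slotted scoop to scoop all the big wooden balls out of the sorting tray, let every small one drop back through the slots into the tray, and tip the big ones into the white pot; do not touch any ball with the fingers. Then stand the scoop upright on the open table again and put the lid on the pot, turning it until its key drops into the notch in the rim and it lies flat. Leave the bottle, the wood slice and the stone where they are.

Things in the scene. Friction and masses are not known exactly. Their poses are not given: they have to be found in the camera images.
- tray: fixed plywood sorting tray, open on top; origin under it on the table, z up. Inside: flat floor 8 mm above the table, x = -30 to +140 mm, y = -70 to +70 mm; side walls upright, 8 mm thick, 70 mm tall. The +x end wall leans outwards at 55 degrees from x = +140 mm. At the -x end a chute rises at 20 degrees from the floor at x = -30 mm to its open lip at x = -150 mm, 52 mm up. Balls start at x = -5 to +135 mm
- tray_foot (a point): point on the tray floor in the middle of the foot of the leaning +x end wall (tray x = +140 mm, y = 0, 8 mm above the table)
- scoop_grip (a point): centre of the scoop's wooden grip bar; axes are the scoop's: z up when it stands on its underside, 115 mm below this point, +x towards the open tips. The bar runs along y: 90 mm long, 20 mm thick (x), 32 mm tall, carried over the back wall by a flat stem, nothing beside it. The upright back wall, 50 mm tall, ends 9 mm behind this point
- scoop_tips (a point): middle of the line of open tine tips, 109 mm ahead (+x) of the grip point, 3 mm above the underside. Steel scoop, 118 mm long, 124 mm wide, 0.18 to 0.26 kg: four round tines 6 mm thick along x on the underside, 39 mm apart centre to centre (33 mm slots, open in front), no side walls. A big ball sits between two tines and rolls along them once they slope over 15 degrees
- pot: fixed round white pot, open on top; origin under its centre, z up. 162 mm across outside, inner radius 76 mm, 105 mm tall, inner floor at 6 mm. One notch in the rim at its +x side, 28 mm wide, 14 mm deep
- pot_in (a point): centre of the pot's inner floor, 6 mm above the table
- pot_notch (a point): middle of the notch, at rim height (105 mm), 78.5 mm from the pot's axis in its +x direction
- lid_grip (a point): centre of the lid's grip bar; axes are the lid's, z up. The bar runs along y: 70 mm long, 16 mm thick (x), 36 mm tall, on a wooden disc 162 mm across, 18 to 26 mm below this point; 0.2 to 0.33 kg. Seated, this point is 131 mm above the table on the pot's axis and the lid's x axis points along the pot's x axis; with the key on the rim the lid is tilted 4 to 5 degrees
- lid_key (a point): point on the lid's key, 78.5 mm from the lid's axis in its +x direction, at the level of the disc's underside (12 mm above the lid's lowest face). The key is a block 22 mm wide (y), 66 to 94 mm from the axis, reaching 12 mm below the disc, as does a round plug 144 mm across
- big1_center (a point): centre of a big dark wooden ball, 44 mm across, 34 g (may be absent); the point's axes turn as it rolls
- big2_center (a point): centre of a big dark wooden ball, 44 mm across, 34 g (may be absent); the point's axes turn as it rolls
- big3_center (a point): centre of a big dark wooden ball, 44 mm across, 34 g (may be absent); the point's axes turn as it rolls
- big4_center (a point): centre of a big dark wooden ball, 44 mm across, 34 g (may be absent); the point's axes turn as it rolls
- big5_center (a point): centre of a big dark wooden ball, 44 mm across, 34 g (may be absent); the point's axes turn as it rolls
- small1_center (a point): centre of a small dark wooden ball, 22 mm across, 10 g (may be absent); the point's axes turn as it rolls
- small2_center (a point): centre of a small dark wooden ball, 22 mm across, 10 g (may be absent); the point's axes turn as it rolls
- small3_center (a point): centre of a small dark wooden ball, 22 mm across, 10 g (may be absent); the point's axes turn as it rolls
- small4_center (a point): centre of a small dark wooden ball, 22 mm across, 10 g (may be absent); the point's axes turn as it rolls
- glue: white glue bottle, 52 mm across, 130 mm tall, a bystander; origin in the middle of its underside
- slice: round wood slice, 100 mm across, 22 mm thick, a bystander; origin in the middle of its underside
- stone: flat grey stone, 90 mm across, 38 mm tall, a bystander; origin in the middle of its underside
Mind the look-alikes: they are no part of the job. Leave any yellow look-alike of the part that bears big4_center alone.

How it is judged:
By the outcome, as a careful person would: the job done as asked, in the order asked, and still so for the second after the job is handed in, with the robot touching nothing.
Of big1, big2, big3, big4, big5 only 3 to 5 are there at a start; the rules pass over those that are not, and their reading is None.
Of small1, small2, small3, small4 only 2 to 4 are there at a start; the rules pass over those that are not, and their reading is None.
At some moment in a run one of lid, big1, big2, big3 may be knocked a few centimetres aside while the robot is not near it.
It also fails if it takes over 210 s, if anything falls off the work surface, if the arm or the gripper's body presses on something with over 40 N, if the wrist force passes 120 N, or if a joint passes its speed limit or range.

## Working session

There is one attempt and no reset: what is moved stays moved. The work goes in short steps, Python scripts to look and compute and a tool call to move; the robot and the scene stay as the last step left them, time stands still between calls to the robot, and variables do not carry over. Pictures are saved under pics/ and viewed, at most 14 in all, crops included, and the job is handed in when it is done.

Besides the shell and the picture viewer there is one more tool, called as name(argument=value, ...) on one line, values as JSON. move_arm: Moves the arm, as the interface text tells. Its arguments: {"type":"object","properties":{"series":{"type":"string"},"squeeze":{"type":"number"}},"required":["series"]}

```bash
ls; mkdir -p pics
cat > h.py <<'E'
import numpy as np,cv2
from bench import status,vision,job
def snap(n):
    im,d=vision.snapshot(n);c=vision.camera_params(n);return im,d,c
def pts(d,c):
    v,u=np.mgrid[0:480,0:640]
    P=np.stack([(u-c['cx'])/c['fx']*d,(v-c['cy'])/c['fy']*d,d,np.ones_like(d)],-1)
    return (P@np.array(c['pose']).T)[...,:3]
def ray(c,u,v,z):
    T=np.array(c['pose']);r=T[:3,:3]@np.array([(u-c['cx'])/c['fx'],(v-c['cy'])/c['fy'],1]);o=T[:3,3]
    return o+r*(z-o[2])/r[2]
def proj(c,p):
    q=np.linalg.inv(np.array(c['pose']))@np.append(p,1);return q[0]/q[2]*c['fx']+c['cx'],q[1]/q[2]*c['fy']+c['cy']
E
python3 - <<'E'
from h import *
for n in('top','side'):
    im,d,c=snap(n);cv2.imwrite(f'pics/{n}0.png',im);print(c);np.savez(f'{n}0.npz',im=im,d=d)
print(status.state())
E
```

```text
pics
{'fx': 449.29587619184673, 'fy': 449.29587619184673, 'cx': 329.3574437625153, 'cy': 243.43823041067117, 'pose': array([[-0.02637463, -0.97989439,  0.19776594,  0.38370292],
       [-0.999506  ,  0.02923208,  0.01154267, -0.06102254],
       [-0.01709171, -0.19736381, -0.98018131,  0.94149842],
       [ 0.        ,  0.        ,  0.        ,  1.        ]])}
{'fx': 590.7875069844657, 'fy': 590.7875069844657, 'cx': 322.89908269547345, 'cy': 238.22459649421268, 'pose': array([[-0.99926499, -0.01896834,  0.03331203,  0.50464713],
       [-0.03769732,  0.64395569, -0.76413348,  0.82523809],
       [-0.00695712, -0.76482761, -0.64419743,  0.8398797 ],
       [ 0.        ,  0.        ,  0.        ,  1.        ]])}
{'clock': 0.1, 'q': array([ 1.11138025e+00,  4.80735712e-01,  1.59678340e+00,  9.85294705e-06,
        1.06513047e+00, -4.66190173e-02]), 'qd': array([-0.00040827, -0.00074116, -0.00136444, -0.00022591,  0.00191334,
        0.00047225]), 'effort': array([ 1.06890777e-03, -9.52260804e+01, -4.31040931e+01, -5.84761415e-05,
        5.23164956e-03,  1.83246220e-05]), 'eef_pos': array([0.26059137, 0.59508233, 0.2307685 ]), 'tcp_rot': array([-1.36460268e-04,  2.04938517e-01,  9.78774706e-01, -5.10560660e-04]), 'ft_force': array([-0.017484  , -0.42136758,  0.51335982]), 'torque': array([-0.02079072,  0.05574115,  0.02986824]), 'gripper_force': 0.0, 'opening': 0.08543533334179185}
```

View pics/top0.png

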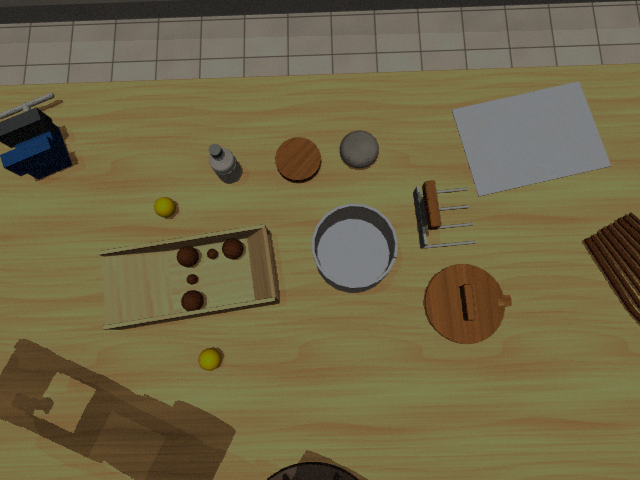

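View pics/side0.png

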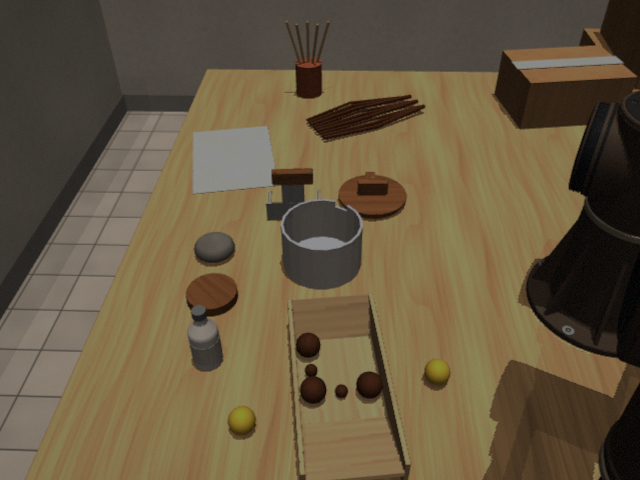

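Top view: tray at (190,280) with its chute on the left. Inside are three big dark balls at (187,256), (232,248), (192,300) and two small ones at (212,254), (192,279). The yellow look-alikes sit outside at (165,207) and (209,358). The pot is at (354,250), the scoop at (440,215) with its tips to the right, and the lid at (465,303) with its key on the right. Next I measure these.

Run:
```python
from h import *
a=np.load('top0.npz');im,d=a['im'],a['d'];c=vision.camera_params('top');P=pts(d,c)
def show(n,m):
    p=P[m];r=cv2.minAreaRect((p[:,:2]*1000).astype(np.float32));print(n,len(p),'mean',p.mean(0).round(4),'z',np.percentile(p[:,2],[5,50,95]).round(4),'rect',np.round(r[0]),np.round(r[1]),round(r[2],1))
z=P[...,2];v,u=np.mgrid[0:480,0:640]
def box(x0,x1,y0,y1):return (u>=x0)&(u<x1)&(v>=y0)&(v<y1)&(d>0)
print('table',np.median(z[box(60,100,380,400)]),np.median(z[box(520,560,230,260)]))
show('traywalls',box(90,290,215,335)&(z>.055)&(z<.09))
show('pot rim',box(300,405,195,300)&(z>.095)&(z<.12))
show('scoop bar',box(405,485,170,255)&(z>.11))
show('scoop low',box(405,485,170,255)&(z>.0025+.003)&(z<.03))
show('scoop mid',box(405,485,170,255)&(z>.03)&(z<.07))
show('lid bar',box(415,515,255,350)&(z>.035))
show('lid disc',box(415,515,255,350)&(z>.015)&(z<.033))
for n,c_ in(('top',None),('side',None)):
    a=np.load(f'{n}0.npz');im=a['im'];c=vision.camera_params(n);hsv=cv2.cvtColor(im,cv2.COLOR_BGR2HSV)
    m=((im.max(2)<85)&(im[...,2].astype(int)>im[...,0]+8)).astype(np.uint8)
    if n=='top': m[:, :100]=0;m[:, 280:]=0;m[:225]=0;m[335:]=0
    else: m[:, :290]=0;m[:,410:]=0;m[:295]=0
    k,l,s,ce=cv2.connectedComponentsWithStats(m)
    for i in range(1,k):
        if s[i,4]>25:
            r=.022 if s[i,4]>200 else .011
            print(n,s[i],ce[i].round(1),ray(c,*ce[i],.008+r).round(4))
```

```text
table -0.001203379155287676 0.00017722107858886282
traywalls 2268 mean [0.5112 0.1968 0.0668] z [0.0576 0.068  0.0713] rect [505. 234.] [157. 338.] 7.8
pot rim 812 mean [ 0.5549 -0.0965  0.1036] z [0.0972 0.1041 0.1068] rect [548. -99.] [162. 162.] 88.3
scoop bar 606 mean [ 0.6166 -0.2447  0.1284] z [0.1148 0.1301 0.133 ] rect [ 619. -246.] [90. 21.] 4.1
scoop low 341 mean [ 0.615  -0.2812  0.0116] z [0.0057 0.0076 0.0278] rect [ 622. -298.] [124. 121.] 3.9
scoop mid 268 mean [ 0.6171 -0.239   0.0477] z [0.0322 0.0485 0.0661] rect [ 619. -241.] [124.   7.] 4.0
lid bar 384 mean [ 0.438  -0.319   0.0528] z [0.0386 0.0549 0.0581] rect [ 439. -321.] [70. 17.] 2.5
lid disc 4681 mean [ 0.4374 -0.3215  0.02  ] z [0.0173 0.0199 0.0228] rect [ 439. -321.] [161. 161.] 42.8
top [105 226 175 104 817] [221.4 298.7] [0.4599 0.1715 0.03  ]
top [ 100  228  162   40 1746] [197.6 247.5] [0.5673 0.2235 0.03  ]
top [207 249  11  11  95] [212.  253.6] [0.5554 0.1962 0.019 ]
top [187 274  12  11  99] [192.1 278.8] [0.5037 0.2364 0.019 ]
top [181 290  25  21 425] [193.1 300.3] [0.4581 0.2292 0.03  ]
side [ 356  300   54  180 1845] [380.2 393.8] [0.439  0.2528 0.03  ]
side [295 333  25  29 576] [307.5 346.6] [0.5624 0.1592 0.03  ]
side [299 364  28  43 804] [312.1 388. ] [0.5498 0.2451 0.03  ]
side [335 384  13  15 151] [340.9 391.4] [0.5026 0.2424 0.019 ]
side [294 419   3  22  34] [295.  430.1] [0.573  0.3162 0.019 ]
side [299 475   6   5  30] [301.5 477. ] [0.5579 0.3924 0.019 ]
```

Run:
```python
from h import *
a=np.load('top0.npz');im,d=a['im'],a['d'];c=vision.camera_params('top');P=pts(d,c)
s=np.load('side0.npz');cs=vision.camera_params('side');Ps=pts(s['d'],cs)
t=np.radians(-82.2);o=np.array([.5024,.2528]);R=np.array([[np.cos(t),np.sin(t)],[-np.sin(t),np.cos(t)]])
def T(p):return np.dstack([(p[...,:2]-o)@R.T,p[...,2]])
for n,Q in(('top',T(P)),('side',T(Ps))):
  for x in(-140,-100,-60,-30,0,50,100,130,140,150,160,170,180):
    m=(abs(Q[...,0]*1000-x)<4)&(abs(Q[...,1])<.06)
    print(n,x,m.sum(),np.percentile(Q[m][:,2],[10,50]).round(4) if m.sum()>5 else '')
  m=(Q[...,2]>.063)&(Q[...,2]<.075)&(abs(Q[...,0])<.1)&(abs(abs(Q[...,1])-.074)<.015)
  for sg in(1,-1):
    q=Q[m&(Q[...,1]*sg>0)];print(n,'wall y',q[:,1].mean(),np.polyfit(q[:,0],q[:,1],1))
# balls: sphere tops
from scipy.optimize import least_squares
dark=lambda im:(im.max(2)<95)&(im[...,2].astype(int)>im[...,0]+5)
for n,Q,i in(('top',T(P),im),('side',T(Ps),s['im'])):
  m=(abs(Q[...,1])<.066)&(Q[...,0]>-.02)&(Q[...,0]<.14)&(Q[...,2]>.018)
  k,l,st,ce=cv2.connectedComponentsWithStats(m.astype(np.uint8))
  for j in range(1,k):
    if st[j,4]>30:
      q=Q[l==j];r=.022 if q[:,2].max()>.04 else .011
      f=least_squares(lambda e:np.hypot(np.hypot(q[:,0]-e[0],q[:,1]-e[1]),q[:,2]-.008-r)-r,q[:,:2].mean(0),loss='soft_l1',f_scale=.002)
      print(n,st[j],ce[j].round(),r,(f.x*1000).round(1),round(f.cost*1e6,2))
# notch
pc=np.array([.548,-.099])
for n,p in(('top',P),('side',Ps)):
  rr=np.hypot(*(p[...,:2]-pc).transpose(2,0,1));m=(rr>.074)&(rr<.083)&(p[...,2]>.098)&(p[...,2]<.112)
  q=p[m][:,:2];A=np.c_[2*q,np.ones(len(q))];sol=np.linalg.lstsq(A,(q**2).sum(1),rcond=None)[0]
  q=q-pc;h=np.histogram(np.degrees(np.arctan2(q[:,1],q[:,0])),bins=72,range=(-180,180))[0];print(n,'circle',sol[:2],h)
```

```text
top -140 269 [0.0438 0.0464]
top -100 265 [0.0292 0.0319]
top -60 250 [0.0147 0.0174]
top -30 224 [0.0051 0.007 ]
top 0 149 [0.0059 0.0089]
top 50 201 [0.0052 0.0074]
top 100 224 [0.0056 0.0085]
top 130 249 [0.0056 0.0077]
top 140 175 [0.0066 0.0106]
top 150 166 [0.0203 0.025 ]
top 160 179 [0.0344 0.0394]
top 170 192 [0.0496 0.054 ]
top 180 316 [0.0067 0.0657]
top wall y 0.0727346322591685 [0.0014024  0.07273479]
top wall y -0.07472794545554767 [ 0.00078142 -0.07472775]
side -140 377 [0.0413 0.0439]
side -100 317 [0.0279 0.0294]
side -60 276 [0.013  0.0149]
side -30 312 [0.0042 0.0058]
side 0 593 [0.0047 0.0194]
side 50 214 [0.0041 0.0066]
side 100 295 [0.0045 0.0067]
side 130 169 [0.0041 0.006 ]
side 140 379 [0.0077 0.014 ]
side 150 495 [0.0215 0.0278]
side 160 495 [0.0356 0.042 ]
side 170 496 [0.0499 0.056 ]
side 180 183 [0.0622 0.0655]
side wall y 0.07365376258140577 [-0.00105216  0.07364534]
side wall y -0.07373498299663844 [-0.00066061 -0.07373999]
top [222 238  22  21 355] [232. 248.] 0.022 [109.   46.9] 224.63
top [177 246  22  21 367] [188. 256.] 0.022 [14.7 46. ] 240.19
top 
[... 247 characters left out ...]
8
side [304 364  13  12 107] [310. 369.] 0.011 [61.4 45.6] 142.88
side [356 372  26  27 554] [368. 385.] 0.022 [ 13.4 -47.5] 714.7
side [300 375  26  29 570] [313. 390.] 0.022 [13.1 45.6] 746.41
side [335 385  13  12 118] [341. 390.] 0.011 [14.1 -0.9] 163.59
top circle [ 0.54856804 -0.09837516] [ 9 12 11 11 10 12 10  9 11 11  0  0  0  0  8 12  9 12  9 12 12 11 11 12
 12 12 12 12 11 14 14 12 13 13 14 10 12 14 12 11 12 12 11 11 11 12 10 11
 10 11 10  9 11 12 10 10  8 10 10 11  9 11 12 10 11 11 11 11 11  9 12 12]
side circle [ 0.54844338 -0.09606977] [8 7 5 8 6 9 7 5 5 4 0 0 0 0 2 5 4 4 3 5 6 8 4 5 5 6 7 4 7 6 9 7 7 6 7 8 7
 7 4 8 7 5 9 7 4 6 6 4 6 6 4 3 5 6 5 1 5 6 5 7 6 7 7 7 9 8 4 8 6 6 6 5]
```

Run:
```python
import cv2
a=cv2.imread('pics/top0.png')[185:345,300:520];b=cv2.imread('pics/side0.png')[160:300,270:420]
cv2.imwrite('pics/cr.png',cv2.convertScaleAbs(cv2.vconcat([cv2.resize(a,(480,350),interpolation=2),cv2.resize(b,(480,250),interpolation=2)]),alpha=1.6))
```

```text
(no output)
```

View pics/cr.png

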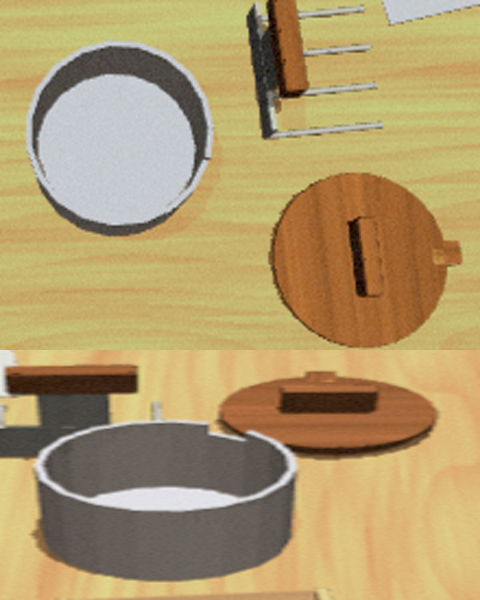

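Everything agrees with the given sizes: tray frame at (0.5024, 0.2528) with its x axis at -82.2°, and pot at (0.5485, -0.097) with its notch at about -120°. The crop shows the lid's key pointing right, about -87°, and the scoop's tips also pointing right. I'll fetch the scoop first.

move_arm(series="100 0.36 -0.84 0 0.613;100 0.36 -0.84 0 0.613;100 0.36 -0.84 0 0.613;100 0.36 -0.84 0 0.613;100 0.36 -0.84 0 0.613;100 0.36 -0.84 0 0.613;100 0.36 -0.84 0 0.613", squeeze=80)

```text
clock: 0.68
eef_pos: [0.3332, 0.4265, 0.2314]
tcp_rot: [-0.0, -0.033, 0.999, 0.0]
ft_force: [0.1, 0.3, 0.8]
opening: 0.0852
gripper_force: 0.0
```

move_arm(series="100 0.36 -0.84 0 0;100 0.36 -0.84 0 0;100 0.36 -0.84 0 0;100 0.36 -0.84 0 0;100 0.36 -0.84 0 0;100 0.36 -0.84 0 0;100 0.36 -0.84 0 0")

```text
clock: 1.27
eef_pos: [0.4052, 0.2597, 0.2313]
tcp_rot: [0.0, -0.033, 0.999, 0.0]
ft_force: [0.1, 0.3, 0.9]
opening: 0.085
gripper_force: 0.0
```

move_arm(series="100 0.36 -0.84 0 0;100 0.36 -0.84 0 0;100 0.36 -0.84 0 0;100 0.36 -0.84 0 0;100 0.36 -0.84 0 0;100 0.36 -0.84 0 0;100 0.36 -0.84 0 0")

```text
clock: 1.85
eef_pos: [0.4772, 0.0922, 0.2311]
tcp_rot: [-0.0, -0.034, 0.999, 0.0]
ft_force: [-0.1, 0.6, 0.2]
opening: 0.0853
gripper_force: 0.0
```

move_arm(series="100 0.36 -0.84 0 0;100 0.36 -0.84 0 0;100 0.36 -0.84 0 0;100 0.36 -0.84 0 0;100 0.36 -0.84 0 0;100 0.36 -0.84 0 0;100 0.36 -0.84 0 0")

```text
clock: 2.43
eef_pos: [0.549, -0.0753, 0.2309]
tcp_rot: [-0.0, -0.034, 0.999, 0.0]
ft_force: [0.8, 0.3, 0.2]
opening: 0.0856
gripper_force: 0.0
```

move_arm(series="100 0.35 -0.84 0 0;100 0.35 -0.84 0 0;100 0.35 -0.84 0 0;100 0.35 -0.84 0 0;100 0.35 -0.84 0 0;100 0.35 -0.84 0 0;100 0.35 -0.84 0 0;100 0.35 -0.84 0 0")

```text
clock: 3.1
eef_pos: [0.6186, -0.242, 0.2311]
tcp_rot: [-0.0, -0.035, 0.999, 0.0]
ft_force: [-0.2, 0.6, 1.0]
opening: 0.0852
gripper_force: 0.0
```

move_arm(series="100 0 -0.02 -0.2 0;100 0 -0.02 -0.4 0;100 0 -0.02 -0.5 0;100 0 -0.02 -0.6 0;100 0 -0.02 -0.675 0;100 0 -0.02 -0.675 0;100 0 -0.02 -0.675 0")

```text
clock: 3.68
eef_pos: [0.6184, -0.2466, 0.0962]
tcp_rot: [-0.001, -0.035, 0.999, 0.0]
ft_force: [-0.3, -0.6, -0.2]
opening: 0.0853
gripper_force: 0.0
```

move_arm(series="0 0 0 0 0;0 0 0 0 0;0 0 0 0 0;0 0 0 0 0;0 0 0 0 0;0 0 0 0 0;0 0 0 0 0;0 0 0 0 0")

```text
clock: 4.35
eef_pos: [0.6189, -0.2487, 0.0969]
tcp_rot: [0.0, -0.034, 0.999, -0.0]
ft_force: [-1.5, 1.9, 7.8]
opening: 0.0192
gripper_force: 78.1
```

move_arm(series="0 0 0 0 0;0 0 0 0 0;0 0 0 0 0;0 0 0 0.05 0;0 0 0 0.1 0;0 0 0 0.1 0;0 0 0 0.1 0")

```text
clock: 4.93
eef_pos: [0.6193, -0.2489, 0.1174]
tcp_rot: [0.001, -0.034, 0.999, -0.0]
ft_force: [-0.1, -0.5, -3.0]
opening: 0.0191
gripper_force: 78.5
```

Run:
```python
from h import *
im,d,c=snap('side');cv2.imwrite('pics/s1.png',im[120:420,150:550]);s=status.state();print(s['ft_force'],s['torque'])
```

```text
[-0.63137192 -0.04810741 -1.79518803] [0.00902665 0.00145604 0.00962005]
```

View pics/s1.png

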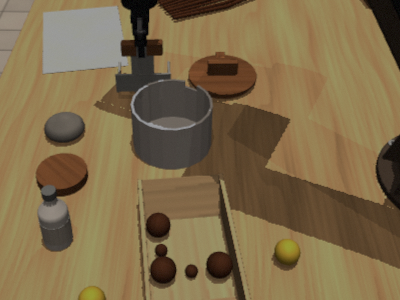

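The scoop is held: opening 19 mm, weight about 2 N. Next I carry it over the chute.

move_arm(series="0 0 0 0.2 0;0 0 0 0.4 0;0 0 0 0.55 0;0 0 0 0.65 0.084;0 0 0 0.65 0.084;0 0 0 0.65 0.084")

```text
clock: 5.48
eef_pos: [0.6191, -0.2488, 0.2469]
tcp_rot: [0.001, -0.067, 0.998, -0.0]
ft_force: [0.3, 0.9, -3.8]
opening: 0.019
gripper_force: 79.6
```

move_arm(series="0 -0.025 0.1 0 0;0 -0.06 0.25 0 0;0 -0.1 0.45 0 0;0 -0.14 0.65 0 0;0 -0.17 0.79 0 0;0 -0.17 0.79 0 0")

```text
clock: 5.98
eef_pos: [0.5821, -0.0856, 0.2442]
tcp_rot: [-0.002, -0.068, 0.998, 0.001]
ft_force: [0.5, -0.6, -2.6]
opening: 0.019
gripper_force: 79.6
```

move_arm(series="0 -0.06 0.25 0 0;0 -0.1 0.45 0 0;0 -0.14 0.65 0 0;0 -0.17 0.79 0 0;0 -0.17 0.79 0 0")

```text
clock: 6.4
eef_pos: [0.548, 0.0726, 0.2444]
tcp_rot: [-0.002, -0.068, 0.998, 0.001]
ft_force: [-0.1, -0.3, -2.6]
opening: 0.0189
gripper_force: 80.4
```

move_arm(series="0 -0.06 0.25 0 0;0 -0.1 0.45 0 0;0 -0.14 0.65 0 0;0 -0.17 0.79 0 0;0 -0.17 0.79 0 0")

```text
clock: 6.82
eef_pos: [0.5145, 0.2305, 0.2445]
tcp_rot: [-0.001, -0.068, 0.998, 0.0]
ft_force: [-0.2, -0.5, -2.5]
opening: 0.0192
gripper_force: 80.9
```

move_arm(series="0 -0.06 0.25 0 0;0 -0.1 0.45 0 0;0 -0.14 0.65 0 0;0 -0.165 0.79 0 0;0 -0.165 0.79 0 0;0 -0.165 0.79 0 0")

```text
clock: 7.32
eef_pos: [0.4824, 0.3846, 0.2441]
tcp_rot: [-0.001, -0.068, 0.998, -0.001]
ft_force: [0.4, -1.1, -2.4]
opening: 0.0187
gripper_force: 81.2
```

move_arm(series="0 0.01 -0.005 -0.15 0;0 0.01 -0.005 -0.3 0;0 0.01 -0.005 -0.4 0;0 0.01 -0.005 -0.47 0;0 0.01 -0.005 -0.47 0;0 0.01 -0.005 -0.47 0")

```text
clock: 7.82
eef_pos: [0.4853, 0.381, 0.1511]
tcp_rot: [-0.001, -0.067, 0.998, -0.001]
ft_force: [0.8, -1.3, -2.3]
opening: 0.0188
gripper_force: 80.9
```

Run:
```python
from h import *
a,d,c=snap('side');b,d2,c2=snap('top')
cv2.imwrite('pics/v2.png',cv2.vconcat([cv2.resize(a[180:480,230:480],(500,600))[:300*2], ]) if 0 else cv2.hconcat([cv2.resize(a[180:480,240:440],(400,600)),cv2.resize(b[190:370,60:300],(400,300)).repeat(1,0).copy() if 0 else cv2.copyMakeBorder(cv2.resize(b[190:370,60:300],(400,300)),0,300,0,0,0)]))
```

```text
(no output)
```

View pics/v2.png

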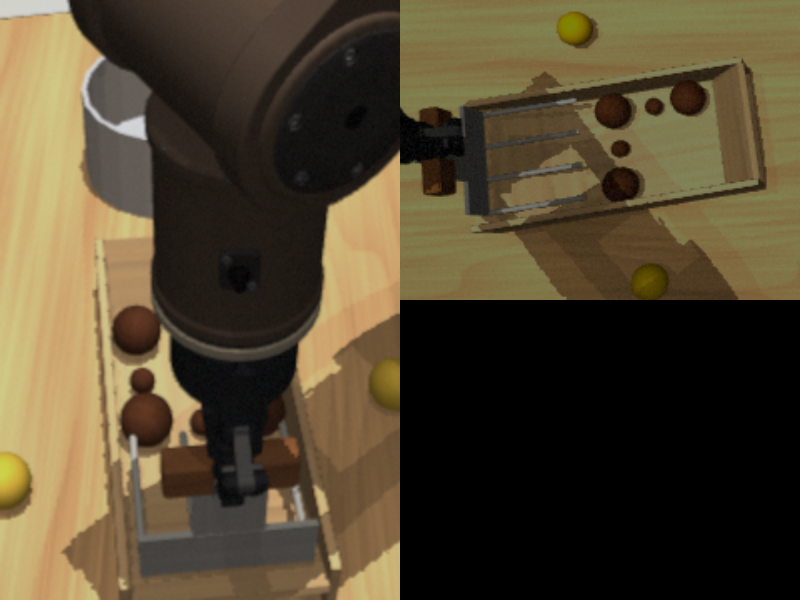

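The scoop hangs over the chute in line with the tray, and the balls are clear ahead of its tips. I'll loosen the fingers into a cage so it can settle onto the chute, leaning on the front finger.

move_arm(series="50 0 0 0 0;50 0 0 0 0;50 0 0 0 0;50 0 0 0 0;50 0.003 -0.02 -0.01 0;50 0.007 -0.05 -0.02 0;50 0.01 -0.08 -0.03 0;50 0.013 -0.1 -0.04 0", squeeze=40)

```text
clock: 8.58
eef_pos: [0.4883, 0.3613, 0.144]
tcp_rot: [-0.0, -0.067, 0.998, -0.0]
ft_force: [0.0, -1.2, 0.6]
opening: 0.0429
gripper_force: 0.3
```

move_arm(series="50 0.003 -0.02 -0.01 0;50 0.007 -0.05 -0.02 0;50 0.01 -0.08 -0.03 0;50 0.013 -0.1 -0.03 0;50 0.013 -0.1 -0.03 0;50 0.013 -0.1 -0.03 0")

```text
clock: 9.08
eef_pos: [0.4911, 0.3422, 0.1384]
tcp_rot: [0.0, -0.067, 0.998, 0.0]
ft_force: [0.8, -0.6, -0.0]
opening: 0.0428
gripper_force: 0.0
```

```bash
cat >> h.py <<'E'
def pair(f):
    a,d,c=snap('side');b,d2,c2=snap('top')
    cv2.imwrite(f,cv2.hconcat([cv2.resize(a[180:480,240:440],(400,600)),cv2.copyMakeBorder(cv2.resize(b[190:370,60:300],(400,300)),0,300,0,0,0)]))
    return d,c,d2,c2
t_=np.radians(-82.2);o_=np.array([.5024,.2528]);R_=np.array([[np.cos(t_),np.sin(t_)],[-np.sin(t_),np.cos(t_)]])
def tray(p):return np.dstack([(p[...,:2]-o_)@R_.T,p[...,2]])
E
python3 - <<'E'
from h import *
pair('pics/v3.png');p=status.state()['eef_pos'];print(tray(p[None,None])[0,0])
E
```

```text
[-0.09054816  0.00098258  0.13846492]
```

View pics/v3.png

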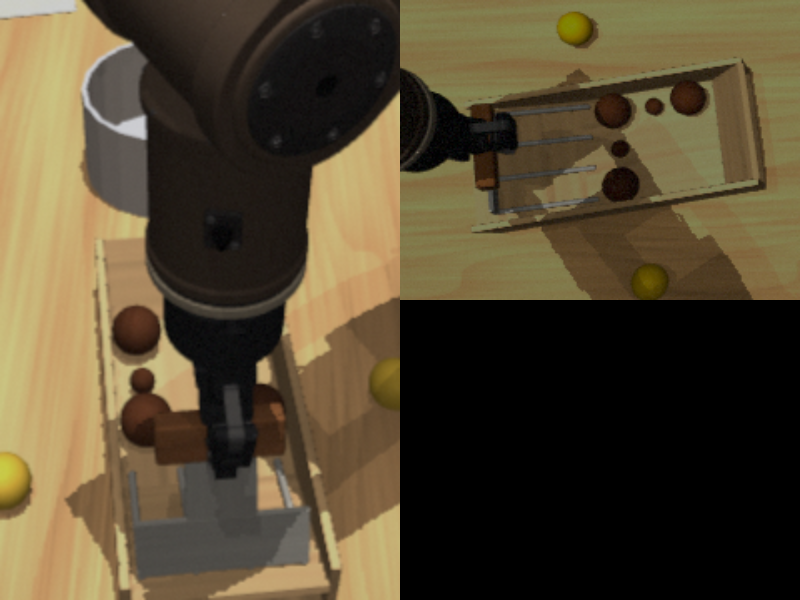

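The scoop lies tilted on the chute with its tips just short of the balls. Next I push it forward inside the finger cage.

move_arm(series="50 0.005 -0.04 -0.015 0;50 0.011 -0.08 -0.03 0;50 0.016 -0.12 -0.045 0;50 0.022 -0.16 -0.06 0;50 0.027 -0.2 -0.075 0;50 0.033 -0.24 -0.09 0;50 0.038 -0.28 -0.105 0;50 0.043 -0.317 -0.115 0")

```text
clock: 9.85
eef_pos: [0.4995, 0.2779, 0.1149]
tcp_rot: [-0.0, -0.067, 0.998, -0.0]
ft_force: [-0.2, -0.4, 0.5]
opening: 0.0427
gripper_force: 0.3
```

Run:
```python
from h import *
pair('pics/v4.png');p=status.state()['eef_pos'];print(tray(p[None,None])[0,0])
```

```text
[-0.024974    0.00040943  0.11486074]
```

View pics/v4.png

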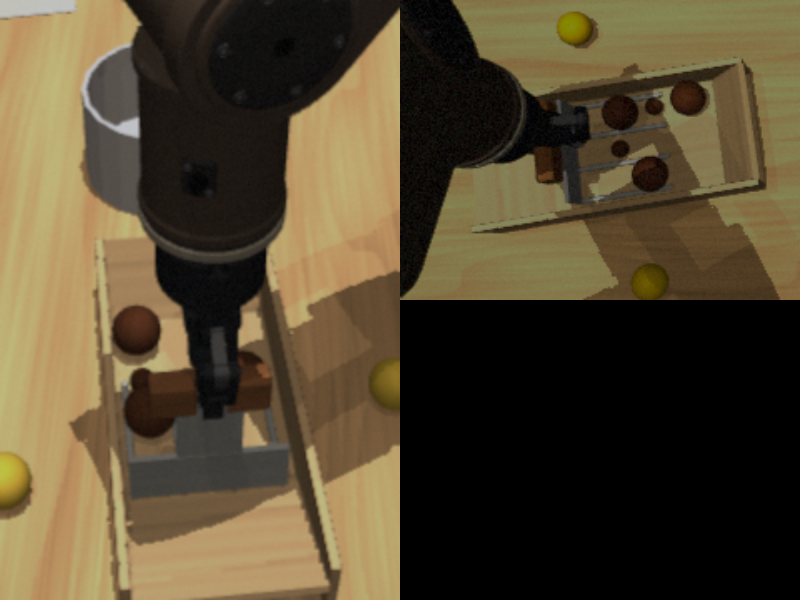

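Both rear balls are now in slots and the small balls passed between the tines. I'll push on to the end wall.

move_arm(series="50 0.006 -0.045 -0.01 0;50 0.012 -0.09 -0.02 0;50 0.018 -0.13 -0.03 0;50 0.024 -0.17 -0.04 0;50 0.029 -0.21 -0.055 0;50 0.035 -0.25 -0.055 0;50 0.04 -0.29 -0.055 0;50 0.044 -0.32 -0.055 0")

```text
clock: 10.62
eef_pos: [0.5083, 0.2139, 0.1042]
tcp_rot: [-0.0, -0.067, 0.998, -0.0]
ft_force: [-0.1, 1.8, 0.3]
opening: 0.043
gripper_force: 1.3
```

Run:
```python
from h import *
d,c,d2,c2=pair('pics/v5.png');s=status.state();print(tray(s['eef_pos'][None,None])[0,0],s['ft_force'])
```

```text
[0.03918905 0.00074152 0.10435952] [-0.3453594   1.35287937 -1.20209237]
```

View pics/v5.png

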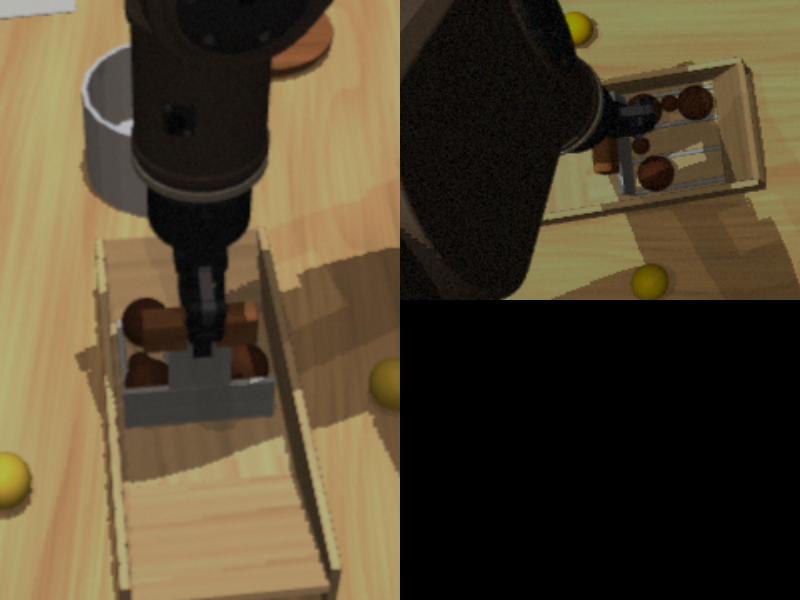

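All three big balls are in slots: two in the far row with a small one between them, and one in the near row. Next I centre the fingers, grip, and lift gently.

move_arm(series="50 -0.003 0.02 0 0;50 -0.005 0.04 0 0;50 -0.005 0.04 0 0;0 -0.005 0.04 0 0;0 -0.005 0.04 0 0;0 -0.005 0.04 0 0;0 -0.005 0.04 0 0;0 -0.005 0.04 0 0", squeeze=80)

```text
clock: 11.38
eef_pos: [0.5075, 0.2237, 0.1044]
tcp_rot: [0.0, -0.067, 0.998, 0.0]
ft_force: [-0.0, 5.7, -1.4]
opening: 0.0188
gripper_force: 78.4
```

move_arm(series="0 0 0 0 0;0 0 0 0 0;0 0 0 0.01 0;0 0 0 0.03 0;0 0 0 0.06 0;0 0 0 0.09 0;0 0 0 0.12 0;0 0 0 0.15 0")

```text
clock: 12.05
eef_pos: [0.5074, 0.223, 0.1351]
tcp_rot: [0.0, -0.067, 0.998, 0.0]
ft_force: [-0.5, 0.5, -2.7]
opening: 0.0194
gripper_force: 78.2
```

move_arm(series="0 0 0 0.03 0;0 0 0 0.06 0;0 0 0 0.09 0;0 0 0 0.12 0;0 0 0 0.15 0;0 0 0 0.17 0;0 0 0 0.18 0;0 0 0 0.18 0")

```text
clock: 12.72
eef_pos: [0.5076, 0.2231, 0.1708]
tcp_rot: [0.0, -0.067, 0.998, 0.0]
ft_force: [0.5, -0.5, -3.2]
opening: 0.0192
gripper_force: 78.2
```

Run:
```python
from h import *
d,c,d2,c2=pair('pics/v6.png');s=status.state();print(tray(s['eef_pos'][None,None])[0,0],s['ft_force'])
```

```text
[0.03021389 0.00074242 0.1701779 ] [-0.23819556 -0.28106016 -3.81390228]
```

View pics/v6.png

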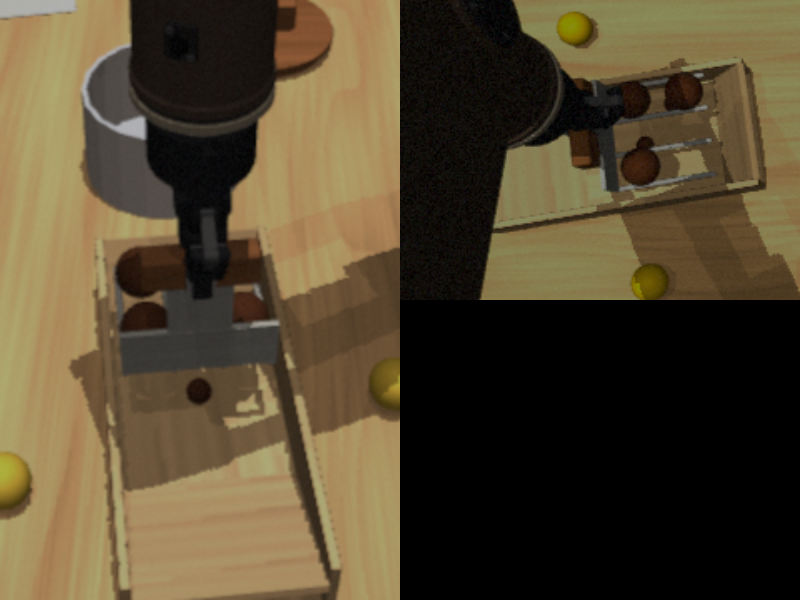

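All three big balls are on the tines, and a small ball is visible back on the tray floor. I'll lift clear, carry gently to the pot, and stop sharply with the tips over it so the balls roll forward off the tips.

move_arm(series="0 0 0 0.03 0;0 0 0 0.07 0;0 0 0 0.11 0;0 0 0 0.15 0;0 0 0 0.19 0;0 0 0 0.21 0;0 0 0 0.22 0;0 0 0 0.22 0")

```text
clock: 13.48
eef_pos: [0.5076, 0.2231, 0.2149]
tcp_rot: [0.0, -0.067, 0.998, 0.0]
ft_force: [-0.3, -0.4, -4.4]
opening: 0.0189
gripper_force: 78.2
```

move_arm(series="0 0.003 -0.04 0 0;0 0.012 -0.119 0 0;0 0.022 -0.218 0 0;0 0.033 -0.317 0 0;0 0.042 -0.396 0 0;0 0.046 -0.436 0 0;0 0.046 -0.436 0 0;0 0.046 -0.436 0 0")

```text
clock: 14.15
eef_pos: [0.5165, 0.1356, 0.2141]
tcp_rot: [-0.0, -0.067, 0.998, 0.0]
ft_force: [-0.7, 0.1, -3.8]
opening: 0.0191
gripper_force: 78.5
```

```bash
cat >> h.py <<'E'
def dark(n,im,P,x0,x1,y0,y1,zlo,zhi,amin=25):
    m=((im.max(2)<110)&(im[...,2].astype(int)>im[...,0]+8)&(P[...,0]>x0)&(P[...,0]<x1)&(P[...,1]>y0)&(P[...,1]<y1)&(P[...,2]>zlo)&(P[...,2]<zhi)).astype(np.uint8)
    k,l,s,ce=cv2.connectedComponentsWithStats(m)
    for i in range(1,k):
        if s[i,4]>amin: print(n,s[i],np.median(P[l==i],0).round(3),'ztop',P[l==i][:,2].max().round(3))
E
python3 - <<'E'
from h import *
for n in('side','top'):
    im,d,c=snap(n);P=pts(d,c);cv2.imwrite(f'pics/w_{n}.png',im)
    Q=tray(P);dark(n+' tray frame',im,Q,-.14,.135,-.066,.066,.011,.06)
s=status.state();print(s['eef_pos'],s['ft_force'])
E
```

```text
side tray frame [304 353  12  13 126] [0.079 0.045 0.023] ztop 0.03
side tray frame [333 369  13  13 133] [ 0.039 -0.001  0.023] ztop 0.03
top tray frame [202 272   8  10  56] [ 0.046 -0.004  0.027] ztop 0.032
[0.51642975 0.13631253 0.21416819] [-0.76681158  0.33217118 -4.05105238]
```

Both small balls are in the tray. Now the jerk.

move_arm(series="0 0.005 -0.04 0 0;0 0.016 -0.119 0 0;0 0.033 -0.238 0 0;0 0.054 -0.396 0 0;0 0.078 -0.57 0 0;0 0.078 -0.57 0 0;0 0.078 -0.57 0 0;0 0.078 -0.57 0 0")

```text
clock: 14.92
eef_pos: [0.5321, 0.0219, 0.2143]
tcp_rot: [-0.0, -0.067, 0.998, 0.0]
ft_force: [-0.8, 1.1, -4.3]
opening: 0.0193
gripper_force: 79.3
```

```bash
cat >> h.py <<'E'
def look(f):
    ims=[]
    for n in('side','top'):
        im,d,c=snap(n);P=pts(d,c);ims.append(im)
        dark(n,im,P,.44,.66,-.2,.06,.02,.16,60)
    cv2.imwrite(f,cv2.hconcat([cv2.resize(ims[0][150:350,220:420],(400,400)),cv2.resize(ims[1][170:330,260:420],(400,400))]))
    s=status.state();print(s['eef_pos'].round(4),s['ft_force'].round(2))
E
python3 -c "
from h import *
look('pics/j1.png')"
```

```text
side [288 205  26  35 534] [ 0.585 -0.025  0.148] ztop 0.16
side [342 212  16  25 275] [ 0.493 -0.03   0.148] ztop 0.159
side [281 229  14  44 197] [ 0.612 -0.047  0.069] ztop 0.123
side [293 258  63  25 797] [ 0.543 -0.018  0.046] ztop 0.119
top [321 207  69  31 955] [ 0.588 -0.083  0.148] ztop 0.16
top [320 256  20  25 403] [ 0.499 -0.05   0.154] ztop 0.16
top [343 280  38  12  85] [ 0.469 -0.108  0.059] ztop 0.098
[0.532  0.0227 0.2143] [ 0.28  0.28 -3.66]
```

View pics/j1.png

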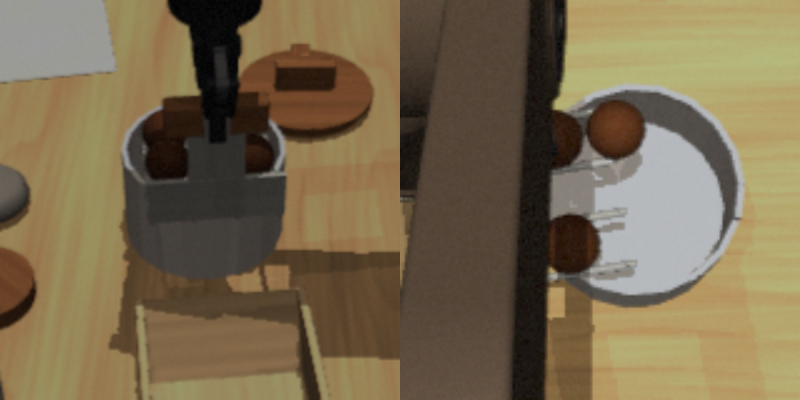

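The stop rolled the balls about 30 mm forward: the front one is now 10 mm short of the tips, over the pot at crop (615,130). A short backward yank should drop it in.

move_arm(series="0 -0.023 0.17 0 0;0 -0.023 0.17 0 0;0 -0.023 0.17 0 0;0 -0.023 0.17 0 0;0 -0.023 0.17 0 0")

```text
clock: 15.43
eef_pos: [0.5276, 0.056, 0.2143]
tcp_rot: [0.0, -0.068, 0.998, -0.0]
ft_force: [0.3, 1.1, -3.1]
opening: 0.0194
gripper_force: 80.0
```

Run:
```python
from h import *
look('pics/j2.png')
im=cv2.imread('pics/j2.png');g=(im.max(2)<120)&(im[...,2].astype(int)>im[...,0]+15)
k,l,s,ce=cv2.connectedComponentsWithStats(g[:,400:].astype(np.uint8)); c=vision.camera_params('top')
for i in range(1,k):
    if s[i,4]>300: 
        u,v=260+ce[i][0]/2.5,170+ce[i][1]/2.5
        print(s[i],ray(c,u,v,.137)[:2].round(3),ray(c,u,v,.03)[:2].round(3))
```

```text
side [291 202  31  51 715] [ 0.583 -0.025  0.101] ztop 0.159
side [345 216  17  34 224] [ 0.489 -0.028  0.125] ztop 0.151
side [282 236  13  38 172] [ 0.613 -0.045  0.06 ] ztop 0.123
side [298 271  55  12 269] [ 0.542 -0.017  0.029] ztop 0.045
top [337 207  50  40 569] [ 0.589 -0.136  0.045] ztop 0.102
top [299 215  34  24 468] [ 0.576 -0.031  0.152] ztop 0.16
top [308 241  28  39 487] [ 0.5   -0.039  0.152] ztop 0.16
[0.5276 0.0556 0.2143] [ 0.17 -0.02 -3.39]
[  64    0   84  130 1103] [0.657 0.003] [0.694 0.012]
[  82  111   91   67 3287] [ 0.578 -0.025] [ 0.604 -0.02 ]
[ 259  139   53   55 2165] [ 0.557 -0.133] [ 0.58  -0.143]
[  58  177   78   58 1952] [0.527 0.009] [0.546 0.019]
[  56  215  134   75 4256] [ 0.5   -0.024] [ 0.515 -0.019]
[ 104  274  200  126 5106] [ 0.433 -0.029] [ 0.44  -0.025]
[ 51 294  25 106 647] [0.429 0.033] [0.436 0.046]
```

View pics/j2.png

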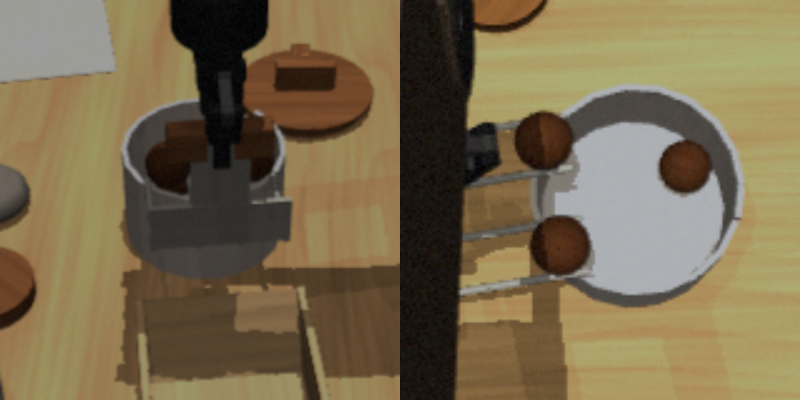

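One ball is in the pot. The other two sit 15–25 mm behind the tips. I'll ease forward 60 mm, then yank back again.

move_arm(series="0 0.003 -0.025 0 0;0 0.01 -0.074 0 0;0 0.018 -0.134 0 0;0 0.026 -0.193 0 0;0 0.033 -0.243 0 0;0 0.038 -0.277 0 0;0 0.041 -0.297 0 0;0 0.041 -0.297 0 0")

```text
clock: 16.2
eef_pos: [0.5359, -0.0047, 0.2143]
tcp_rot: [0.0, -0.067, 0.998, -0.0]
ft_force: [-0.4, 0.8, -3.3]
opening: 0.0192
gripper_force: 80.0
```

move_arm(series="0 -0.028 0.204 0 0;0 -0.054 0.396 0 0;0 -0.054 0.396 0 0;0 -0.054 0.396 0 0;0 -0.054 0.396 0 0;0 -0.054 0.396 0 0")

```text
clock: 16.7
eef_pos: [0.525, 0.0752, 0.2143]
tcp_rot: [0.0, -0.067, 0.998, -0.0]
ft_force: [0.7, -0.6, -2.2]
opening: 0.019
gripper_force: 80.8
```

Run:
```python
from h import *
look('pics/j3.png')
for n in('top','side'):
    im,d,c=snap(n);P=pts(d,c);dark(n+' pot',im,P,.48,.62,-.17,-.03,.012,.07,60)
    dark(n+' any',im,P,.40,.70,-.2,.15,.015,.16,120)
```

```text
side [291 201  32  45 614] [ 0.589 -0.156  0.069] ztop 0.125
side [282 239  12  25 111] [ 0.613 -0.047  0.073] ztop 0.123
side [346 242  13  15 117] [ 0.486 -0.042  0.08 ] ztop 0.124
side [297 247  19  14 163] [ 0.576 -0.019  0.088] ztop 0.124
top [324 207  35  19 159] [ 0.622 -0.076  0.064] ztop 0.102
top [364 208  16  17  85] [ 0.615 -0.136  0.064] ztop 0.102
top [365 219  29  30 435] [ 0.573 -0.147  0.044] ztop 0.095
top [335 233  20  21 331] [ 0.565 -0.082  0.044] ztop 0.052
top [342 261  21  21 337] [ 0.507 -0.094  0.043] ztop 0.053
[0.5251 0.0749 0.2143] [ 0.16 -0.15 -2.65]
top pot [365 218  25  31 388] [ 0.575 -0.145  0.044] ztop 0.068
top pot [336 232  21  21 338] [ 0.566 -0.084  0.043] ztop 0.053
top pot [344 262  20  21 335] [ 0.506 -0.098  0.043] ztop 0.052
top any [325 207  49  18 228] [ 0.622 -0.095  0.063] ztop 0.101
top any [365 216  29  35 442] [ 0.574 -0.147  0.044] ztop 0.092
top any [336 232  21  21 338] [ 0.566 -0.084  0.043] ztop 0.053
top any [344 262  20  21 335] [ 0.506 -0.098  0.043] ztop 0.052
side pot [290 214  26  34 312] [ 0.595 -0.145  0.04 ] ztop 0.07
side pot [286 252   9  25  98] [ 0.608 -0.04   0.041] ztop 0.07
side any [290 201  33  60 803] [ 0.584 -0.149  0.075] ztop 0.124
side any [282 236  14  42 178] [ 0.61  -0.042  0.061] ztop 0.134
side any [346 236  16  21 146] [ 0.484 -0.044  0.079] ztop 0.125
side any [ 287  295   76   42 1966] [0.549 0.096 0.048] ztop 0.071
side any [368 300  10  47 224] [0.449 0.114 0.049] ztop 0.07
```

View pics/j3.png

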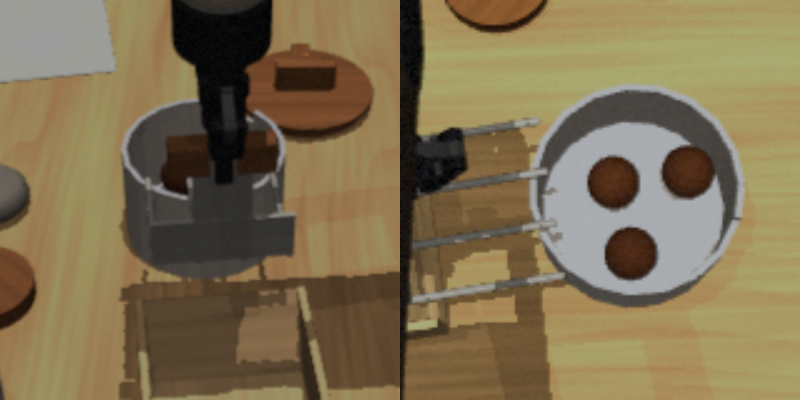

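All three big balls are in the pot. The scoop goes back to its open spot on the table.

move_arm(series="0 0.04 -0.13 0.05 0;0 0.09 -0.3 0.05 0;0 0.14 -0.5 0.05 0;0 0.2 -0.7 0.05 0;0 0.235 -0.807 0.05 0;0 0.235 -0.807 0.05 0")

```text
clock: 17.4
eef_pos: [0.5733, -0.0908, 0.2243]
tcp_rot: [0.001, -0.065, 0.998, -0.001]
ft_force: [-0.7, -1.7, -2.8]
opening: 0.0192
gripper_force: 80.8
```

move_arm(series="0 0.04 -0.13 0 -0.084;0 0.09 -0.3 0 -0.084;0 0.14 -0.5 0 -0.084;0 0.2 -0.7 0 -0.084;0 0.235 -0.8 0 -0.084;0 0.235 -0.807 0 -0.084;0 0.235 -0.807 0 -0.084")

```text
clock: 17.98
eef_pos: [0.6186, -0.2486, 0.2237]
tcp_rot: [-0.0, -0.033, 0.999, 0.0]
ft_force: [-0.1, 0.6, -2.8]
opening: 0.0187
gripper_force: 80.9
```

move_arm(series="0 0 0 -0.15 0;0 0 0 -0.3 0;0 0 0 -0.42 0;0 0 0 -0.52 0;0 0 0 -0.58 0;0 0 0 -0.61 0;0 0 0 -0.62 0;0 0 0 -0.62 0")

```text
clock: 18.65
eef_pos: [0.6192, -0.2469, 0.1008]
tcp_rot: [0.0, -0.034, 0.999, -0.0]
ft_force: [0.4, 0.3, -3.0]
opening: 0.0193
gripper_force: 80.9
```

Run:
```python
from h import *
s=status.state();print(s['eef_pos'].round(4),s['ft_force'].round(2))
im,d,c=snap('top');P=pts(d,c);v,u=np.mgrid[0:480,0:640];z=P[...,2]
for n,m in(('lid bar',(z>.035)&(z<.07)),('disc',(z>.015)&(z<.033))):
    m=m&(P[...,0]>.33)&(P[...,0]<.54)&(P[...,1]>-.45)&(P[...,1]<-.2);k,l,st,ce=cv2.connectedComponentsWithStats(m.astype(np.uint8));
    for i in range(1,k):
        if st[i,4]>200:print(n,st[i],cv2.minAreaRect((P[l==i][:,:2]*1000).astype(np.float32)),P[l==i].mean(0))
```

```text
[ 0.6192 -0.2469  0.1008] [ 0.43  0.3  -2.98]
```

move_arm(series="0 0 0 -0.01 0;0 0 0 -0.018 0;0 0 0 -0.02 0;0 0 0 -0.02 0;100 0 0 -0.02 0;100 0 0 -0.02 0;100 0 0 -0.02 0;100 0 0 -0.02 0")

```text
clock: 19.37
eef_pos: [0.6191, -0.2473, 0.0965]
tcp_rot: [0.0, -0.034, 0.999, -0.0]
ft_force: [-0.1, 0.7, -0.1]
opening: 0.0666
gripper_force: 0.0
```

move_arm(series="100 0 0 0 0;100 0 0 0 0;100 0 0 0.1 0;100 0 0 0.25 0;100 0 0 0.4 0;100 0 0 0.6 0;100 0 0 0.7 0;100 0 0 0.7 0")

```text
clock: 20.03
eef_pos: [0.6213, -0.2482, 0.242]
tcp_rot: [0.004, -0.034, 0.999, -0.002]
ft_force: [0.9, -0.1, 0.4]
opening: 0.0852
gripper_force: 0.0
```

move_arm(series="100 0 0.15 0 0;100 0 0.35 0 0;100 0 0.55 0 0;100 0 0.75 0 0;100 0 0.9 0 0;100 0 0.9 0 0")

```text
clock: 20.53
eef_pos: [0.6184, -0.062, 0.2361]
tcp_rot: [-0.0, -0.036, 0.999, 0.001]
ft_force: [-0.0, 0.6, -0.3]
opening: 0.0857
gripper_force: 0.0
```

Run:
```python
from h import *
s=status.state();print(s['eef_pos'].round(4),s['ft_force'].round(2))
for n in('top','side'):
    im,d,c=snap(n);P=pts(d,c);z=P[...,2];cv2.imwrite(f'pics/x_{n}.png',im)
    for nm,m,b in(('lid bar',(z>.035)&(z<.07),(.33,.54,-.45,-.2)),('disc',(z>.015)&(z<.033),(.33,.54,-.45,-.2)),('scoop bar',(z>.112)&(z<.14),(.54,.7,-.32,-.18))):
        m=m&(P[...,0]>b[0])&(P[...,0]<b[1])&(P[...,1]>b[2])&(P[...,1]<b[3]);k,l,st,ce=cv2.connectedComponentsWithStats(m.astype(np.uint8))
        for i in range(1,k):
            if st[i,4]>150:
                r=cv2.minAreaRect((P[l==i][:,:2]*1000).astype(np.float32));print(n,nm,st[i],np.round(r[0]),np.round(r[1]),round(r[2],1),P[l==i].mean(0).round(4),np.percentile(P[l==i][:,2],95).round(4))
```

```text
[ 0.6184 -0.062   0.2361] [-0.04  0.57 -0.34]
top lid bar [461 284  15  37 382] [ 439. -321.] [70. 17.] 2.9 [ 0.4383 -0.319   0.053 ] 0.0576
top disc [ 426  264   86   80 4583] [ 438. -322.] [160. 161.] 55.9 [ 0.4371 -0.3232  0.02  ] 0.0227
side lid bar [357 180  31  11 293] [ 438. -316.] [70. 23.] 3.8 [ 0.4381 -0.3127  0.0474] 0.0552
side disc [ 338  172   68   45 1746] [ 437. -317.] [161. 161.] 54.1 [ 0.4375 -0.307   0.0185] 0.0242
side scoop bar [286 168  26  12 280] [ 603. -245.] [55. 28.] 2.8 [ 0.6034 -0.2415  0.1241] 0.1302
```

move_arm(series="100 -0.1 -0.15 0 0;100 -0.25 -0.36 0 0;100 -0.38 -0.54 0 0;100 -0.451 -0.645 0 0;100 -0.451 -0.645 0 0;100 -0.451 -0.645 0 0")

```text
clock: 21.13
eef_pos: [0.5275, -0.199, 0.2363]
tcp_rot: [-0.0, -0.032, 0.999, -0.0]
ft_force: [0.6, 0.9, -0.1]
opening: 0.0853
gripper_force: 0.0
```

move_arm(series="100 -0.1 -0.15 0 -0.024;100 -0.25 -0.36 0 -0.024;100 -0.38 -0.54 0 -0.024;100 -0.451 -0.645 0 -0.024;100 -0.451 -0.645 0 -0.024;100 -0.451 -0.645 0 -0.024;100 -0.451 -0.645 0 -0.024")

```text
clock: 21.72
eef_pos: [0.4389, -0.3252, 0.2362]
tcp_rot: [0.0, -0.024, 1.0, 0.0]
ft_force: [0.2, 0.3, -0.0]
opening: 0.085
gripper_force: 0.0
```

Run:
```python
from h import *
print(status.state()['eef_pos'])
for n in('top','side'):
    a=np.load(f'{n}0.npz');c=vision.camera_params(n);P=pts(a['d'],c);pc=np.array([.5485,-.098])
    for it in range(3):
        rr=np.hypot(*(P[...,:2]-pc).transpose(2,0,1));m=(rr>.0745)&(rr<.083)&(P[...,2]>.099)&(P[...,2]<.112)
        q=P[m][:,:2];pc=np.linalg.lstsq(np.c_[2*q,np.ones(len(q))],(q**2).sum(1),rcond=None)[0][:2]
    an=np.sort(np.degrees(np.arctan2(*(q-pc).T[::-1])));g=np.diff(an);i=g.argmax();print(n,pc,an[i],an[i+1],(an[i]+an[i+1])/2)
    # key: points z .013-.024 beyond disc
    lc=np.array([.438,-.320]);rr=np.hypot(*(P[...,:2]-lc).transpose(2,0,1));m=(rr>.084)&(rr<.1)&(P[...,2]>.008)&(P[...,2]<.03);q=P[m][:,:2].mean(0)-lc
    print('key',m.sum(),q,np.degrees(np.arctan2(q[1],q[0])))
```

```text
[ 0.43888287 -0.3252222   0.23618661]
top [ 0.54862766 -0.09839935] -130.21242327926427 -108.10359850515735 -119.15801089221081
key 64 [ 0.00395932 -0.08902979] -87.45362953004575
side [ 0.54849964 -0.09411083] -129.1495996741506 -108.50269570975159 -118.82614769195109
key 44 [-0.00069386  0.00594005] 96.66252398605158
```

move_arm(series="100 0 0.024 -0.18 0;100 0 0.024 -0.38 0;100 0 0.024 -0.55 0;100 0 0.024 -0.72 0;100 0 0.024 -0.86 0;100 0 0.024 -0.95 0;100 0 0.024 -0.95 0;100 0 0.024 -0.95 0")

```text
clock: 22.38
eef_pos: [0.4389, -0.3191, 0.0458]
tcp_rot: [-0.001, -0.026, 1.0, 0.001]
ft_force: [-0.2, -0.9, 0.5]
opening: 0.0851
gripper_force: 0.0
```

move_arm(series="100 0 0 -0.05 0;100 0 0 -0.1 0;100 0 0 -0.1 0;0 0 0 -0.1 0;0 0 0 -0.1 0;0 0 0 -0.1 0;0 0 0 -0.1 0;0 0 0 -0.1 0", squeeze=80)

```text
clock: 23.05
eef_pos: [0.4386, -0.3206, 0.0266]
tcp_rot: [0.0, -0.025, 1.0, -0.0]
ft_force: [-1.1, -0.5, -0.2]
opening: 0.0254
gripper_force: 0.0
```

move_arm(series="0 0 0 0 0;0 0 0 0 0;0 0 0 0.05 0;0 0 0 0.1 0;0 0 0 0.1 0;0 0 0 0.1 0")

```text
clock: 23.55
eef_pos: [0.439, -0.3208, 0.0473]
tcp_rot: [0.001, -0.025, 1.0, -0.001]
ft_force: [-0.2, -0.2, -3.4]
opening: 0.0149
gripper_force: 78.2
```

move_arm(series="0 0 0 0.15 -0.1;0 0 0 0.3 -0.25;0 0 0 0.45 -0.4;0 0 0 0.6 -0.55;0 0 0 0.7 -0.707;0 0 0 0.75 -0.707;0 0 0 0.75 -0.707;0 0 0 0.75 -0.707")

```text
clock: 24.22
eef_pos: [0.4383, -0.3202, 0.1957]
tcp_rot: [-0.0, 0.248, 0.969, 0.0]
ft_force: [-0.1, -0.2, -2.4]
opening: 0.0146
gripper_force: 79.2
```

move_arm(series="0 0.06 0.12 0 0;0 0.13 0.27 0 0;0 0.2 0.42 0 0;0 0.25 0.52 0 0;0 0.274 0.558 0 0;0 0.274 0.558 0 0")

```text
clock: 24.72
eef_pos: [0.4934, -0.2068, 0.1945]
tcp_rot: [-0.001, 0.248, 0.969, 0.0]
ft_force: [-0.2, 0.4, -2.8]
opening: 0.0151
gripper_force: 79.3
```

move_arm(series="0 0.06 0.12 0 0;0 0.13 0.27 0 0;0 0.2 0.42 0 0;0 0.25 0.52 0 0;0 0.274 0.558 0 0;0 0.274 0.558 0 0;0 0.274 0.558 0 0;0 0.274 0.558 0 0")

```text
clock: 25.38
eef_pos: [0.5474, -0.0984, 0.1957]
tcp_rot: [-0.001, 0.25, 0.968, -0.0]
ft_force: [-0.2, 0.9, -2.9]
opening: 0.0148
gripper_force: 79.4
```

Run:
```python
from h import *
s=status.state();p=s['eef_pos'];q=s['tcp_rot'];print(p,2*np.degrees(np.arctan2(q[2],q[1]))-90,s['ft_force'])
for n in('top','side'):
    im,d,c=snap(n);P=pts(d,c);cv2.imwrite(f'pics/l_{n}.png',im);z=P[...,2]
    rr=np.hypot(P[...,0]-p[0],P[...,1]-p[1])
    m=(rr>.084)&(rr<.1)&(z>p[2]-.03)&(z<p[2]+.01);k=P[m].mean(0)-p if m.sum() else 0
    print(n,'key',m.sum(),k,np.degrees(np.arctan2(k[1],k[0])) if m.sum() else '')
    m=(rr>.03)&(rr<.079)&(z>p[2]-.02)&(z<p[2]+.005)
    A=np.c_[P[m][:,:2]-p[:2],np.ones(m.sum())];f=np.linalg.lstsq(A,P[m][:,2],rcond=None)[0];print('disc top minus TCP',f[2]-p[2],'tilt deg',np.degrees(f[:2]),m.sum())
    if n=='top':
        m=(rr<.084)&(z>p[2]-.02)&(z<p[2]+.005);print(cv2.minEnclosingCircle((P[m][:,:2]*1000).astype(np.float32)))
```

```text
[ 0.54738804 -0.09839134  0.19565361] 61.040103966448925 [-0.21719987  0.93217002 -2.93425838]
top key 0 0 
disc top minus TCP -0.006598601642878593 tilt deg [-1.12612177  0.05445693] 307
((557.4111938476562, -101.41107177734375), 80.01793670654297)
side key 45 [-0.03486211 -0.029954   -0.01009973] -139.33037804290134
disc top minus TCP -0.008631187972035936 tilt deg [-0.09545438  0.07749294] 2222
```

move_arm(series="0 0.006 0.003 -0.1 0;0 0.006 0.003 -0.2 0;0 0.006 0.003 -0.27 0;0 0.006 0.003 -0.3 0;0 0.006 0.003 -0.3 0;0 0.006 0.003 -0.3 0")

```text
clock: 25.98
eef_pos: [0.5493, -0.0971, 0.1366]
tcp_rot: [-0.0, 0.25, 0.968, -0.0]
ft_force: [-0.2, -0.2, -2.6]
opening: 0.0145
gripper_force: 79.5
```

move_arm(series="0 0 0 -0.01 0;0 0 0 -0.02 0;0 0 0 -0.03 0;0 0 0 -0.035 0;0 0 0 -0.035 0;0 0 0 -0.035 0")

```text
clock: 26.48
eef_pos: [0.5494, -0.0966, 0.1294]
tcp_rot: [0.0, 0.25, 0.968, 0.0]
ft_force: [-0.3, -0.2, -2.7]
opening: 0.0148
gripper_force: 79.5
```

No contact yet, so the key and plug are entering cleanly. I'll continue down.

move_arm(series="0 0 0 -0.01 0;0 0 0 -0.02 0;0 0 0 -0.03 0;0 0 0 -0.035 0;0 0 0 -0.035 0;0 0 0 -0.035 0")

```text
clock: 26.98
eef_pos: [0.5493, -0.0966, 0.1222]
tcp_rot: [-0.0, 0.25, 0.968, -0.0]
ft_force: [-0.3, 0.3, -2.7]
opening: 0.0148
gripper_force: 79.5
```

move_arm(series="0 0 0 -0.005 0;0 0 0 -0.01 0;0 0 0 -0.015 0;0 0 0 -0.015 0;0 0 0 -0.015 0")

```text
clock: 27.4
eef_pos: [0.5494, -0.0966, 0.1197]
tcp_rot: [0.0, 0.25, 0.968, -0.0]
ft_force: [-1.9, 0.5, 6.1]
opening: 0.0149
gripper_force: 80.7
```

Contact came at the predicted seated height, 0.1197. I'll release, retreat, and check.

move_arm(series="0 0 0 0.004 0;0 0 0 0.004 0;60 0 0 0.004 0;60 0 0 0.004 0;60 0 0 0.004 0;60 0 0 0.004 0;60 0 0 0.004 0")

```text
clock: 27.98
eef_pos: [0.5494, -0.0966, 0.1201]
tcp_rot: [0.0, 0.25, 0.968, 0.0]
ft_force: [-0.6, -0.6, -0.9]
opening: 0.0513
gripper_force: 0.0
```

move_arm(series="60 0 0 0.1 0;60 0 0 0.25 0;60 0 0 0.45 0;60 0 0 0.6 0;60 0 0 0.6 0;60 0 0 0.6 0")

```text
clock: 28.48
eef_pos: [0.5504, -0.0968, 0.242]
tcp_rot: [0.002, 0.25, 0.968, 0.0]
ft_force: [-0.2, -0.4, -1.1]
opening: 0.051
gripper_force: 0.0
```

move_arm(series="60 -0.05 0.2 0 0;60 -0.1 0.4 0 0;60 -0.15 0.6 0 0;60 -0.2 0.8 0 0;60 -0.25 1 0 0;60 -0.25 1 0 0")

```text
clock: 28.98
eef_pos: [0.4966, 0.1089, 0.2389]
tcp_rot: [-0.001, 0.248, 0.969, 0.0]
ft_force: [0.6, 1.0, 0.8]
opening: 0.0513
gripper_force: 0.0
```

move_arm(series="60 0 0.2 0 0;60 0 0.4 0 0;60 0 0.6 0 0;60 0 0.8 0 0;60 0 0.8 0 0;60 0 0.8 0 0")

```text
clock: 29.48
eef_pos: [0.4984, 0.265, 0.2386]
tcp_rot: [-0.001, 0.248, 0.969, -0.001]
ft_force: [0.5, -0.8, -0.1]
opening: 0.0512
gripper_force: 0.0
```

Run:
```python
from h import *
s=status.state();print(s['eef_pos'],s['ft_force'])
ims=[];pc=np.array([.5486,-.0975])
for n in('side','top'):
    im,d,c=snap(n);P=pts(d,c);ims.append(im);z=P[...,2];rr=np.hypot(P[...,0]-pc[0],P[...,1]-pc[1])
    m=(rr>.025)&(rr<.077)&(z>.1)&(z<.125);f=np.linalg.lstsq(np.c_[P[m][:,:2]-pc,np.ones(m.sum())],z[m],rcond=None)[0];print(n,'disc z',f[2],'tilt',np.degrees(f[:2]))
    Q=tray(P);dark(n+' tray',im,Q,-.14,.135,-.066,.066,.011,.06)
    m=(z>.112)&(z<.14)&(P[...,0]>.54)&(P[...,0]<.7)&(P[...,1]>-.3)&(P[...,1]<-.18);r=cv2.minAreaRect((P[m][:,:2]*1000).astype(np.float32));print('scoop bar',r,np.percentile(z[m],95))
cv2.imwrite('pics/end.png',cv2.hconcat([cv2.resize(ims[0][130:380,180:430],(400,400)),cv2.resize(ims[1][100:350,270:520],(400,400))]))
```

```text
[0.49837918 0.26503444 0.23858726] [ 0.54995996 -0.78519782 -0.11934795]
side disc z 0.1116347725016705 tilt [-0.73731023 -0.36443115]
side tray [304 353  12  13 123] [0.079 0.045 0.023] ztop 0.029
side tray [333 369  13  14 134] [ 0.039 -0.001  0.023] ztop 0.031
side tray [304 423  57  22 517] [-0.061  0.034  0.015] ztop 0.024
scoop bar ((622.4152221679688, -243.57615661621094), (80.64715576171875, 29.186491012573242), 1.7710410356521606) 0.13015222341959154
top disc z 0.112737164773083 tilt [ 0.01778559 -0.03160928]
top tray [218 247  11  10  86] [0.089 0.043 0.026] ztop 0.031
top tray [144 253  24  47 546] [-0.055  0.03   0.015] ztop 0.025
top tray [202 272  11  10  91] [ 0.05  -0.003  0.026] ztop 0.032
scoop bar ((619.2953491210938, -248.96435546875), (89.96633911132812, 20.99629020690918), 3.660755157470703) 0.13302062092868802
```

View pics/end.png

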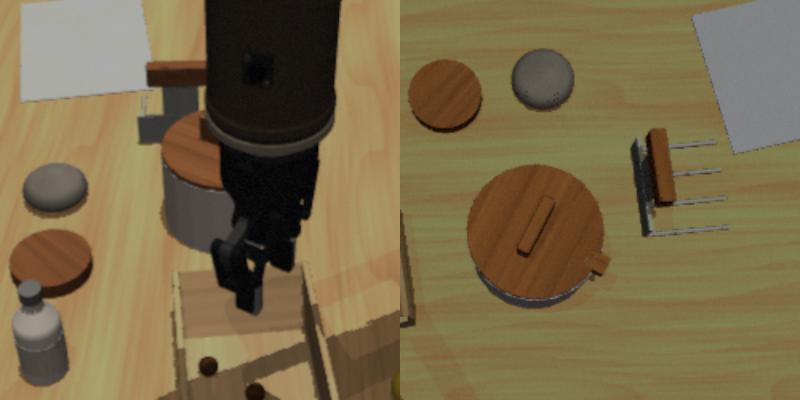

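The lid lies flat: its disc top is at 113 mm, tilt is about 0°, and the key is in the notch at crop (598,263). The scoop stands upright, both small balls are in the tray, and the bottle, slice and stone are untouched. The arm is clear, so I'm handing in.

```bash
python3 -c "
from bench import job
print(job.job_done())"
```

```text
the job is handed in; nothing more can be done
None
```

The job is done and handed in: all three big balls are in the pot under the seated, flat lid, both small balls are back in the tray, the scoop stands upright on the open table, and the bottle, slice and stone were not touched.

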